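Close the two bowl moulds

ROBOT

A 6-joint arm with a two-finger parallel gripper is mounted at the origin on a cart in front of the work surface, level with it; the furniture and walls round the work are solid. World frame = base frame: x ahead of the robot, y to its left, z up, the work surface at z = 0. Lengths are in m, angles in rad, forces in N, time in s.
With the tool pointing down it reaches from about 0.25 to 0.8 m from the base axis. Payload 8.5 kg.
Tool frame: the origin (TCP) lies between the finger pads; the fingertips stand 25 mm ahead of it and the grasp point (between the pads) lies 6 mm ahead of it; z points along the fingers, y is the line along which they close (so a half turn about z gives the same grasp; the last joint's range is limited). The gripper opens to 85 mm and grips with 20 to 120 N. Pads are 22 mm wide; open, the fingers measure 114 mm over their backs; the gripper's body (76 mm by 85 mm) begins 54 mm behind the grasp point. The pads swing forward as they close: fully open they stand 13 mm farther back than shut.
Start: joints at [-1.155, 0.238, -0.013, 1.319, 0, 1.571], TCP at [0.212, -0.48, 0.219] pointing down, gripper open.
Joint ranges: [-2.66, 2.66], [-1.03, 1.9], [-1.14, 1.46], [-1.82, 2.27], [-1.45, 1.34], [-3.14, 3.14]. Speed limits (rad/s): [2.22, 2.22, 2.79, 3.14, 3.14, 3.14].

INTERFACE

Orientations are given as a unit quaternion [x, y, z, w].
In Python, from cell import r gives the robot as it stands. The module is installed in compiled form; this text tells all that it offers.
- The arm moves only by the shell command python3 -m pendant 'ROWS' [FORCE]. ROWS is JSON, a list of rows, each a list of 7 numbers: the turn, a rotation vector about the tool's x, y, z in degrees, then the shift along the tool's x, y, z in m, then the opening, from -1 (shut) to 1 (fully open). A call has 1 to 8 rows; each row is the pose to reach, as a shift and turn from the pose commanded when the call began, along the tool's axes at that moment; what a row does not reach only later rows make up. A row lasts 1/12 s, in which the tool goes at most 41.7 mm and 7.16 degrees, less where a joint would pass 70% of its speed; a pose out of reach is approached as far as the arm can. A call with a gripper value outside its range is refused whole. The fingers move at their own pace and stop on an object; FORCE is the grip in N (left out, the last holds). Time passes only in rows, so rows that repeat a pose let the fingers close. It gives the time, the measured TCP pose, the force, the opening and the grip force at its end, in the units of the state.
- r.get_obs(): the state, without advancing time (a new reading comes with each control period).
- r.grab_frame(name): name is "scene" or "top" or "wrist"; returns the picture (420x560x3 uint8, red, green, blue); there is no depth.
- r.get_calibration(name): a dict with "camera_matrix" (3x3 intrinsics, pixels), "dist" ([k1, k2, p1, p2, k3] as OpenCV has them; the pictures are not rectified), "position" and "attitude" of the camera in the world. Camera axes: x right, y down, z forward; pixel columns grow to the right and rows downward; lengths in m; the calibration is good to about 2 mm. A picture is of the moment at which its call begins: read the wrist's pose just before it. get_calibration takes no time and is no camera call; for the wrist camera it gives the pose at the moment of the call.
- r.finish_job(): hands the job in; it is judged then, once.
The state is a dict: "clock": time; "qpos": joint angles; "dq": joint speeds; "joint_torque": joint torques, N m; "tcp_pos": TCP position; "orientation": TCP orientation; "contact_force": force on the tool from outside, world axes, zero at the start; "moment": the same for the moment, N m; "opening": opening from 0.0 (shut) to 1.0 (fully open); "grip_force": force on a finger pad.
Only numpy, scipy, OpenCV 4.12 (cv2) and the standard library are available. Lean on these libraries where they do the work, as an engineer would, in place of code of your own. Each camera call takes 0.05 s, during which the arm holds its last target. There are 200 camera calls.

TASK

Close the two bowl-pressing moulds: set each domed punch, dome down, into the dished die whose hollow fits it, the large punch in the large die and the small punch in the small die. Lower the punches gently, do not drop them in, and leave both upright and fully home with the shoulder flush on the die's rim, released. Leave the sample jar, the dropper bottle and the timer where they are.

Things in the scene. Friction and masses are not known exactly. Their poses are not given: they have to be found in the camera images.
- large_punch_handle (a point): Middle of the upright black handle (28 mm diameter, 44 mm tall; z up) of the large punch, 70 mm above its underside. Loose bare-metal punch standing on the 28 mm flat of its dome, which widens upward to 64 mm at 28 mm height; there a flat shoulder, 82 mm wide, 7 mm thick, begins; then a neck and the handle. Handles are alike. About 0.35 kg.
- small_punch_handle (a point): Middle of the upright black handle (28 mm diameter, 44 mm tall; z up) of the small punch, 64 mm above its underside. Loose bare-metal punch standing on the 22 mm flat of its dome, which widens upward to 44 mm at 22 mm height; there a flat shoulder, 62 mm wide, 7 mm thick, begins; then a neck and the handle. Handles are alike. About 0.2 kg.
- large_die_rim (a point): Centre of the large die's rim, 50 mm above the table, z up. Round metal block, 92 mm diameter, on a 110 mm square plate screwed down (fixed). Round concave hollow on top, 68 mm wide at the rim, 31 mm deep, narrowing; the large dome guides itself in with 2 mm to spare. Home: shoulder flush on the rim, handle middle 42 mm above this point.
- small_die_rim (a point): Centre of the small die's rim, 44 mm above the table, z up. Round metal block, 72 mm diameter, on a 90 mm square plate screwed down (fixed). Round concave hollow on top, 48 mm wide at the rim, 25 mm deep, narrowing; the small dome guides itself in with 2 mm to spare. Home: shoulder flush on the rim, handle middle 42 mm above this point.
- sample_jar_center (a point): Bystander: small square glass sample jar with a round neck, 47 x 46 x 66 mm, loose; the point is its centre, 33 mm up.
- dropper_center (a point): Bystander: small amber dropper bottle with a black cap, 28 mm wide, 72 mm tall, loose; the point is its centre, 36 mm up.
- timer_center (a point): Bystander: flat kitchen timer with three keys, 62 x 62 x 22 mm, loose; the point is its centre, 11 mm up.
Things that resemble listed ones, but are neither listed nor needed, are in the scene too. What is shaped like the part that bears small_punch_handle but pink or red is not meant.

How it is judged:
By the outcome, as a careful person would: the job done as asked, in the order asked, and still so for the second after the job is handed in, with the robot touching nothing.
It also fails if it takes over 69 s, if anything falls off the work surface, if the arm or the gripper's body presses on something with over 40 N, if the wrist force passes 120 N, or if a joint passes its speed limit or range.

## Working session

There is one attempt and no reset: what is moved stays moved. The work goes in short steps, Python scripts to look and compute and a shell command to move; the robot and the scene stay as the last step left them, time stands still between calls to the robot, and variables do not carry over. Pictures are saved under pics/ and viewed, at most 10 in all, crops included, and the job is handed in when it is done.

```bash
mkdir -p pics; cat > h.py <<'E'
import numpy as np,cv2
from cell import r
from scipy.spatial.transform import Rotation as R
def cal(n):
    c=r.get_calibration(n);a=np.array(c["attitude"],float)
    M=a if a.shape==(3,3) else R.from_quat(a).as_matrix()
    return np.array(c["camera_matrix"]),np.array(c["dist"]),np.array(c["position"]),M
def ray(c,uv,z):
    K,d,p,M=c
    q=cv2.undistortPoints(np.array([[uv]],float),K,d)[0,0]
    v=M@np.array([q[0],q[1],1]);return p+v*(z-p[2])/v[2]
def proj(c,X):
    K,d,p,M=c
    return cv2.projectPoints(np.array([X],float),cv2.Rodrigues(M.T)[0],-M.T@p,K,d)[0].ravel()
def save(n,f):
    im=r.grab_frame(n);cv2.imwrite(f,im[:,:,::-1]);return im
E
python3 - <<'E'
from h import *
a=save("top","pics/top.png");b=save("scene","pics/scene.png")
for n in("top","scene","wrist"):
    print(n,r.get_calibration(n))
print(r.get_obs())
E
```

```text
top {'camera_matrix': array([[523.24476842,   0.        , 276.68532422],
       [  0.        , 523.24476842, 211.6054326 ],
       [  0.        ,   0.        ,   1.        ]]), 'dist': array([0.02884002, 0.        , 0.        , 0.        , 0.        ]), 'position': array([0.31905276, 0.03450927, 1.65052562]), 'attitude': array([ 0.71276145, -0.69936468,  0.0416403 , -0.03355954])}
scene {'camera_matrix': array([[492.50123257,   0.        , 276.35747006],
       [  0.        , 492.50123257, 211.63365842],
       [  0.        ,   0.        ,   1.        ]]), 'dist': array([-0.01393021,  0.        ,  0.        ,  0.        ,  0.        ]), 'position': array([-0.19945552, -0.86267538,  0.76293932]), 'attitude': array([ 0.81880409, -0.28886371,  0.15816754, -0.47021341])}
wrist {'camera_matrix': array([[328.16375507,   0.        , 273.69394665],
       [  0.        , 328.16375507, 209.34086974],
       [  0.        ,   0.        ,   1.        ]]), 'dist': array([0.00894848, 0.        , 0.        , 0.        , 0.        ]), 'position': array([ 0.28626599, -0.44572702,  0.37342971]), 'attitude': array([ 0.82680658, -0.53888115, -0.08841089,  0.13483877])}
{'clock': 0.1, 'qpos': array([-1.15501353e+00,  2.38744860e-01, -1.41628910e-02,  1.31919212e+00,
       -2.62594760e-05,  1.57081358e+00]), 'dq': array([ 7.13527304e-04, -1.53964209e-03,  2.02604828e-03, -1.37171125e-03,
       -1.04838419e-03,  1.00724960e-06]), 'joint_torque': array([ 7.33114593e-04, -5.39719677e+01,  3.46996987e+01,  1.34589311e-02,
        6.72788929e-05, -2.34518943e-06]), 'tcp_pos': array([ 0.21188882, -0.47992424,  0.21863204]), 'orientation': array([ 9.78469870e-01,  2.06388684e-01, -1.47376417e-04, -6.35027120e-04]), 'contact_force': array([ 0.57937036, -0.2224342 ,  0.15998739]), 'moment': array([-0.01989402, -0.06500091, -0.03783117]), 'grip_force': 0.0, 'opening': 0.9978931422974705}
```

View pics/top.png

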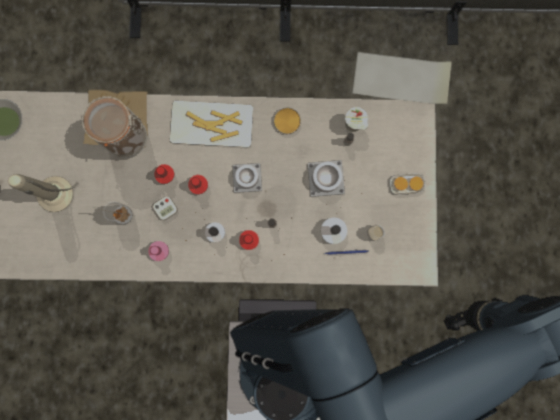

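View pics/scene.png

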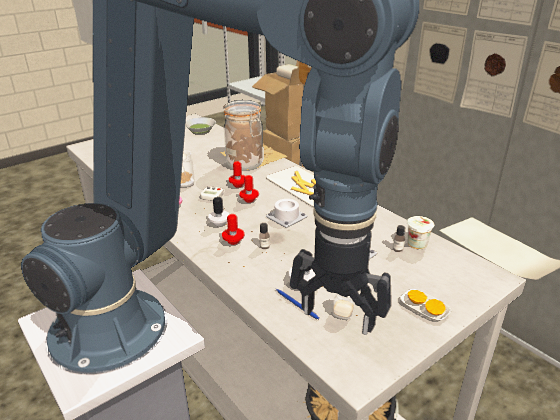

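Top view candidates:
- **Small punch:** bare metal with black handle at (215,232). Lookalikes are red at (164,174), (198,184) and (249,240), and pink at (158,251), all rejected by colour.
- **Large punch:** (334,231). The jar at (375,233) is the lookalike.
- **Dies:** small at (247,177), large at (326,177).
- **Small dark bottles:** (272,223) and (349,139).

The scene view confirms the metal small punch at (218,212). The gripper hides the large one.

```bash
python3 - <<'E'
from h import *
im=cv2.imread("pics/top.png");c=cal("top")
cv2.imwrite("pics/crop.png",cv2.resize(im[150:270,190:400],None,fx=3.8,fy=3.8,interpolation=cv2.INTER_CUBIC))
g=im.max(2)
def blob(u,v,w,m):
    n,l,s,ce=cv2.connectedComponentsWithStats(m[v-w:v+w,u-w:u+w].astype(np.uint8))
    for k in range(1,n):
        if s[k,4]>8: print(" ",ce[k]+[u-w,v-w],s[k])
    k=1+np.argmax(s[1:,4]);return ce[k]+[u-w,v-w]
for n,u,v,z in(("LP",334,231,.092),("SP",215,232,.086)):
    p=blob(u,v,9,g<60);print(n,p,ray(c,p,z))
for n,u,v,z in(("LD",326,177,.05),("SD",247,176,.044),("dropper",272,223,.072),("dark2",349,139,.07),("jar",375,233,.066),("red",249,240,.086),("timer",165,208,.02),("red2",198,184,.08)):
    print(n,ray(c,(u,v),z))
E
```

```text
[333.         230.58333333] [ 7  6  4  5 12]
LP [333.         230.58333333] [ 0.43198012 -0.15103831  0.092     ]
  [213.225 231.15 ] [ 4  5  8  7 40]
SP [213.225 231.15 ] [0.42384435 0.20675062 0.086     ]
LD [ 0.60106538 -0.13315864  0.05      ]
SD [0.6002552  0.11197765 0.044     ]
dropper [0.45285847 0.03153691 0.072     ]
dark2 [ 0.7176764  -0.20101171  0.07      ]
jar [ 0.42900008 -0.2817491   0.066     ]
red [0.39939886 0.09927664 0.086     ]
timer [0.49784826 0.36651833 0.02      ]
red2 [0.56632862 0.25784117 0.08      ]
```

View pics/crop.png

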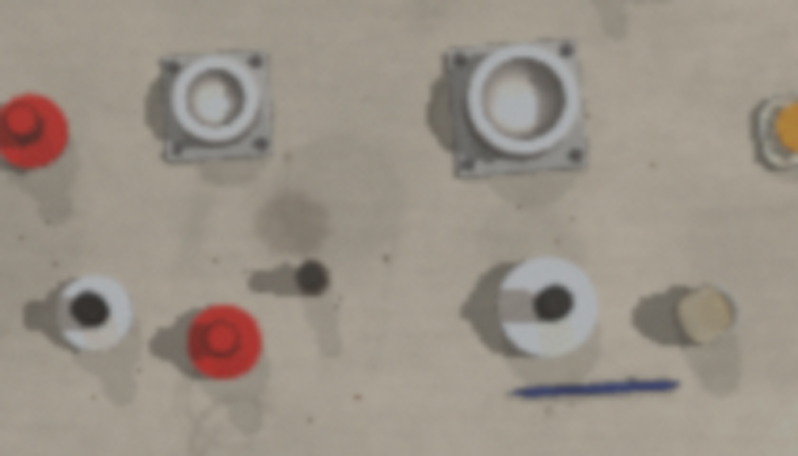

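Large punch handle is at crop (553,303), i.e. top (335.5,229.7), and the small handle is at crop (88,310), i.e. top (213.2,231.6). Both are bare metal, so the choice holds. Moving over the large punch.

```bash
python3 -m pendant '[[0,0,0,0.04,-0.025,-0.01,1],[0,0,0,0.33,-0.205,-0.01,1],[0,0,0,0.33,-0.205,-0.01,1],[0,0,0,0.33,-0.205,-0.01,1],[0,0,0,0.33,-0.205,-0.01,1],[0,0,0,0.33,-0.205,-0.01,1],[0,0,0,0.33,-0.205,-0.01,1],[0,0,0,0.33,-0.205,-0.01,1]]' 40
cat >> h.py <<'E'
def off(X):
    o=r.get_obs();print("tool shift to",np.round(X,4),":",np.round(R.from_quat(o["orientation"]).as_matrix().T@(np.array(X)-o["tcp_pos"]),4))
E
python3 - <<'E'
from h import *
o=r.get_obs();c=cal("wrist");save("wrist","pics/w1.png");print(o["tcp_pos"],c[2])
for X in((.434,-.158,.092),(.434,-.158,.035),(.601,-.133,.05)):print(proj(c,X))
off((.434,-.158,.2))
E
```

```text
clock: 0.77
tcp_pos: [0.4, -0.2038, 0.2289]
orientation: [0.978, 0.206, -0.0, -0.0]
contact_force: [0.4, 0.1, -0.0]
opening: 0.999
grip_force: 0.0
[ 0.40001239 -0.20376813  0.22894893] [ 0.47431015 -0.16942351  0.38372061]
[243.01251487 138.07955066]
[247.85819534 131.89636286]
[294.92769687 -67.11920435]
tool shift to [ 0.434 -0.158  0.2  ] : [ 0.0442 -0.0246  0.0291]
```

View pics/w1.png

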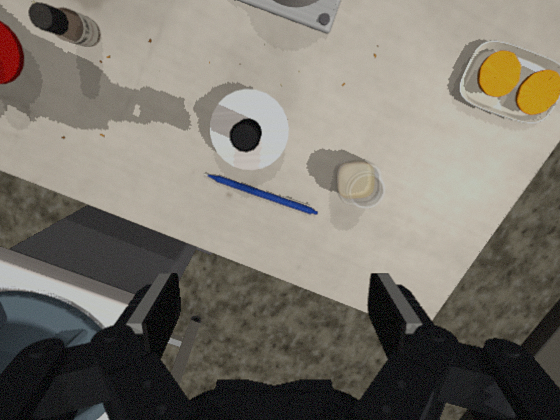

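The wrist view shows the large punch with its handle top at (245,135) and shoulder centre near (249,129), close to the prediction. Measuring precisely.

```bash
cat >> h.py <<'E'
def handle(im,c,uv,z,w=28,thr=60):
    u,v=map(int,uv);u0=max(u-w,0);v0=max(v-w,0)
    m=(im[v0:v+w,u0:u+w].max(2)<thr).astype(np.uint8)
    n,l,s,ce=cv2.connectedComponentsWithStats(m);k=1+np.argmax(s[1:,4])
    p=ce[k]+[u0,v0];print("blob",p,s[k]);return ray(c,p,z)
E
python3 - <<'E'
from h import *
im=cv2.imread("pics/w1.png");c=cal("wrist")
H=handle(im,c,(245,135),.090);print(H)
g=cv2.inRange(im,(185,185,185),(255,255,255))[70:190,190:310]
n,l,s,ce=cv2.connectedComponentsWithStats(g);k=1+np.argmax(s[1:,4])
ct=max(cv2.findContours((l==k).astype(np.uint8),0,1)[0],key=cv2.contourArea)
e=cv2.fitEllipse(cv2.convexHull(ct));print(e);S=ray(c,(e[0][0]+190,e[0][1]+70),.034);print(S)
off((H[0],H[1],.11));off((S[0],S[1],.11))
E
```

```text
blob [245.37820513 134.62948718] [ 13  12  31  33 780]
[ 0.44096503 -0.15290573  0.09      ]
((59.778282165527344, 58.476707458496094), (75.62003326416016, 79.93110656738281), 148.1148223876953)
[ 0.44165098 -0.15251693  0.034     ]
tool shift to [ 0.441  -0.1529  0.11  ] : [ 0.0524 -0.0262  0.1191]
tool shift to [ 0.4417 -0.1525  0.11  ] : [ 0.0531 -0.0263  0.1191]
```

```bash
python3 -m pendant '[[0,0,0,0.0265,-0.013,0.02,1],[0,0,0,0.0525,-0.026,0.04,1],[0,0,0,0.0525,-0.026,0.07,1],[0,0,0,0.0525,-0.026,0.07,1],[0,0,0,0.0525,-0.026,0.07,1]]'
python3 -c "
from h import *
off((.4412,-.1527,.078))"
```

```text
clock: 1.23
tcp_pos: [0.4358, -0.1601, 0.1582]
orientation: [0.978, 0.207, -0.002, -0.001]
contact_force: [0.2, 0.6, 0.4]
opening: 1.0
grip_force: 0.0
tool shift to [ 0.4412 -0.1527  0.078 ] : [ 0.0082 -0.0044  0.0802]
```

```bash
python3 -m pendant '[[0,0,0,0,0,0,1],[0,0,0,0,0,0,1]]'
python3 -c "
from h import *
off((.4412,-.1527,.078))"
```

```text
clock: 1.4
tcp_pos: [0.4374, -0.1617, 0.1605]
orientation: [0.979, 0.206, 0.001, 0.001]
contact_force: [-0.5, 0.0, 0.1]
opening: 1.002
grip_force: 0.0
tool shift to [ 0.4412 -0.1527  0.078 ] : [ 0.0069 -0.0068  0.0825]
```

The arm was still settling when w1 was taken, which adds a bias of about 6 mm. Measuring again with the arm at rest.

```bash
python3 -m pendant '[[0,0,0,-0.04,0,-0.04,1],[0,0,0,-0.05,0,-0.05,1],[0,0,0,-0.05,0,-0.05,1],[0,0,0,-0.05,0,-0.05,1],[0,0,0,-0.05,0,-0.05,1],[0,0,0,-0.05,0,-0.05,1],[0,0,0,-0.05,0,-0.05,1]]'
cat >> h.py <<'E'
def shoulder(im,c,uv,z,w=60,lo=185):
    u,v=map(int,uv);u0=max(u-w,0);v0=max(v-w,0)
    g=cv2.inRange(im[v0:v+w,u0:u+w],(lo,)*3,(255,)*3)
    n,l,s,ce=cv2.connectedComponentsWithStats(g);k=1+np.argmax(s[1:,4])
    ct=max(cv2.findContours((l==k).astype(np.uint8),0,1)[0],key=cv2.contourArea)
    e=cv2.fitEllipse(cv2.convexHull(ct));print("ell",e[0][0]+u0,e[0][1]+v0,e[1]);return ray(c,(e[0][0]+u0,e[0][1]+v0),z)
E
python3 - <<'E'
from h import *
c=cal("wrist");print(r.get_obs()["dq"].round(3));im=r.grab_frame("wrist");cv2.imwrite("pics/w2.png",im[:,:,::-1])
p=proj(c,(.4374,-.1587,.092));print(p)
H=handle(im,c,p,.092);S=shoulder(im,c,p,.034);print(H,S)
off((H[0],H[1],.078))
E
```

```text
clock: 1.98
tcp_pos: [0.3913, -0.1808, 0.2085]
orientation: [0.978, 0.206, -0.0, -0.0]
contact_force: [-0.1, 0.7, -1.0]
opening: 1.003
grip_force: 0.0
[ 0.006  0.004 -0.003  0.001 -0.001 -0.002]
[273.50578676 139.02571803]
blob [272.30645161 138.88133641] [ 12  11  32  35 868]
ell 273.31861114501953 131.81243515014648 (81.50153350830078, 83.75920104980469)
[ 0.43711192 -0.15776134  0.092     ] [ 0.43762353 -0.15834463  0.034     ]
tool shift to [ 0.4371 -0.1578  0.078 ] : [ 0.0512 -0.0024  0.1304]
```

```bash
python3 -m pendant '[[0,0,0,0.03,-0.0015,0.01,1],[0,0,0,0.0515,-0.0025,0.03,1],[0,0,0,0.0515,-0.0025,0.055,1],[0,0,0,0.0515,-0.0025,0.08,1],[0,0,0,0.0515,-0.0025,0.1,1],[0,0,0,0.0515,-0.0025,0.115,1],[0,0,0,0.0515,-0.0025,0.115,1],[0,0,0,0.0515,-0.0025,0.115,1]]'
python3 -m pendant '[[0,0,0,0,0,0,1],[0,0,0,0,0,0,1],[0,0,0,0,0,0,1]]'
python3 -c "
from h import *
off((.4373,-.158,.078))"
```

```text
clock: 2.7
tcp_pos: [0.4369, -0.1573, 0.0933]
orientation: [0.978, 0.207, -0.001, -0.001]
contact_force: [0.9, 0.9, 0.3]
opening: 1.007
grip_force: 0.0
clock: 2.95
tcp_pos: [0.4381, -0.158, 0.0949]
orientation: [0.978, 0.206, 0.001, 0.0]
contact_force: [0.3, 0.0, 0.7]
opening: 0.999
grip_force: 0.0
tool shift to [ 0.4373 -0.158   0.078 ] : [-0.0007 -0.0004  0.0169]
```

```bash
python3 -m pendant '[[0,0,0,0,0,0.008,1],[0,0,0,0,0,0.017,1],[0,0,0,0,0,0.017,1],[0,0,0,0,0,0.017,0.3],[0,0,0,0,0,0.017,0],[0,0,0,0,0,0.017,-1],[0,0,0,0,0,0.017,-1],[0,0,0,0,0,0.017,-1]]' 50
python3 -m pendant '[[0,0,0,0,0,0,-1],[0,0,0,0,0,0,-1],[0,0,0,0,0,0,-1],[0,0,0,0,0,0,-1]]'
```

```text
clock: 3.62
tcp_pos: [0.4375, -0.1579, 0.0772]
orientation: [0.978, 0.206, 0.0, 0.0]
contact_force: [-0.8, -0.4, 1.5]
opening: 0.296
grip_force: 0.7
clock: 3.95
tcp_pos: [0.4384, -0.1584, 0.0781]
orientation: [0.978, 0.206, 0.001, 0.001]
contact_force: [-0.5, -0.4, 8.8]
opening: 0.222
grip_force: 41.6
```

```bash
python3 -m pendant '[[0,0,0,0,0,-0.01,-1],[0,0,0,0,0,-0.03,-1],[0,0,0,0,0,-0.06,-1],[0,0,0,0,0,-0.09,-1],[0,0,0,0.02,0.012,-0.11,-1],[0,0,0,0.045,0.028,-0.122,-1],[0,0,0,0.07,0.043,-0.122,-1],[0,0,0,0.07,0.043,-0.122,-1]]'
python3 -m pendant '[[0,0,0,0,0,0,-1],[0,0,0,0,0,0,-1],[0,0,0,0,0,0,-1],[0,0,0,0,0,0,-1]]'
python3 - <<'E'
from h import *
c=cal("wrist");print(r.get_obs()["dq"].round(3));im=r.grab_frame("wrist");cv2.imwrite("pics/w3.png",im[:,:,::-1])
print(proj(c,(.601,-.133,.05)));off((.601,-.133,.2))
E
```

```text
clock: 4.62
tcp_pos: [0.5237, -0.1697, 0.1994]
orientation: [0.978, 0.207, 0.002, 0.001]
contact_force: [-1.2, -0.2, -0.7]
opening: 0.003
grip_force: 0.0
clock: 4.95
tcp_pos: [0.5178, -0.1687, 0.199]
orientation: [0.978, 0.206, -0.0, -0.0]
contact_force: [0.9, -0.0, 0.2]
opening: 0.001
grip_force: 0.0
[-0.001 -0.003  0.005 -0.001  0.     0.   ]
[276.31196811  88.40903512]
tool shift to [ 0.601 -0.133  0.2  ] : [ 0.0904  0.0008 -0.0009]
```

View pics/w3.png

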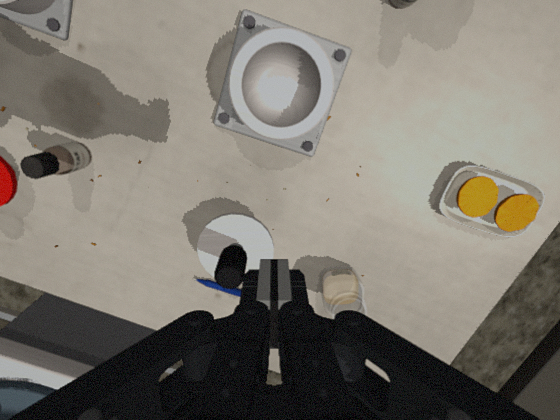

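The grip was lost. The large punch still stands upright with its shoulder at (235,248) and handle top near (232,262), and the die rim centre is near (281,84). Locating both.

```bash
python3 - <<'E'
from h import *
c=cal("wrist");im=cv2.imread("pics/w3.png")
S=shoulder(im,c,(235,240),.034,w=45);print("shoulder",S)
p=proj(c,(S[0],S[1],.092));print("handle top would be",p, "bottom",proj(c,(S[0],S[1],.048)))
for z in(.05,):print("die",shoulder(im,c,(281,84),z,w=62,lo=170))
gr=im[20:150,215:350];g=cv2.cvtColor(gr,6)
print(cv2.HoughCircles(cv2.medianBlur(g,3),cv2.HOUGH_GRADIENT,1,10,param1=80,param2=20,minRadius=35,maxRadius=60))
cv2.imwrite("pics/c3.png",cv2.resize(im[0:330,150:400],None,fx=1.8,fy=1.8,interpolation=cv2.INTER_CUBIC))
E
```

```text
Traceback (most recent call last):
  File "h.py", line 29, in shoulder
    e=cv2.fitEllipse(cv2.convexHull(ct));print("ell",e[0][0]+u0,e[0][1]+v0,e[1]);return ray(c,(e[0][0]+u0,e[0][1]+v0),z)
cv2.error: OpenCV(4.12.0) /io/opencv/modules/imgproc/src/shapedescr.cpp:361: error: (-201:Incorrect size of input array) There should be at least 5 points to fit the ellipse in function 'fitEllipseNoDirect'
```

```bash
python3 - <<'E'
from h import *
c=cal("wrist");im=cv2.imread("pics/w3.png")
print(im[235,250],im[225,235],im[200,200],im[84,326],im[84,281],im[84,350])
g=cv2.cvtColor(im,6)
for n,(u,v,w,a,b),z in(("sh",(235,245,50,34,46),.035),("rim",(281,84,70,44,58),.05),("hole",(281,84,70,32,43),.05)):
    h=cv2.HoughCircles(cv2.medianBlur(g[max(v-w,0):v+w,u-w:u+w],3),cv2.HOUGH_GRADIENT,1,8,param1=60,param2=14,minRadius=a,maxRadius=b)
    if h is None: print(n,None);continue
    for q in h[0][:3]:
        p=(q[0]+u-w,q[1]+max(v-w,0));print(n,p,q[2],ray(c,p,z))
for X in((.4374,-.158,.035),(.4374,-.158,.092)):print(proj(c,X))
cv2.imwrite("pics/c3.png",cv2.resize(im[0:330,150:400],None,fx=1.8,fy=1.8,interpolation=cv2.INTER_CUBIC))
E
```

```text
[182 183 181] [181 183 182] [146 157 164] [186 184 182] [185 183 181] [155 169 175]
sh (np.float32(233.5), np.float32(256.5)) 42.1 [ 0.42786612 -0.15970678  0.035     ]
sh (np.float32(232.5), np.float32(247.5)) 35.5 [ 0.43733305 -0.15481856  0.035     ]
rim (np.float32(283.5), np.float32(83.5)) 55.2 [ 0.60734645 -0.1371376   0.05      ]
rim (np.float32(275.5), np.float32(82.5)) 57.4 [ 0.60529396 -0.13048416  0.05      ]
rim (np.float32(281.5), np.float32(92.5)) 46.3 [ 0.59998037 -0.13855743  0.05      ]
hole (np.float32(280.5), np.float32(82.5)) 40.2 [ 0.60703529 -0.1344351   0.05      ]
hole (np.float32(279.5), np.float32(90.5)) 35.8 [ 0.60077049 -0.13629384  0.05      ]
hole (np.float32(290.5), np.float32(93.5)) 40.2 [ 0.60239782 -0.14607898  0.05      ]
[235.29849469 248.54209438]
[228.29740226 275.80824478]
```

View pics/c3.png

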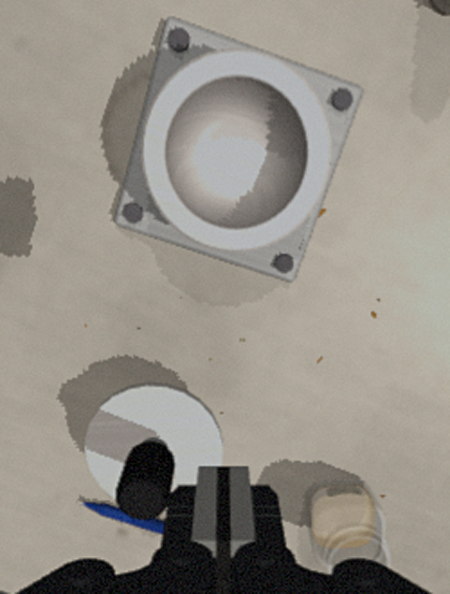

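The punch stands unmoved at (.4374, -.158), so the grip slipped upward off the handle. I'll go back, check centring from near, grip lower and harder, and lift slowly.

```bash
python3 -m pendant '[[0,0,0,-0.03,-0.018,-0.005,1],[0,0,0,-0.069,-0.042,-0.005,1],[0,0,0,-0.069,-0.042,-0.005,1],[0,0,0,-0.069,-0.042,0,1],[0,0,0,-0.069,-0.042,0.02,1],[0,0,0,-0.069,-0.042,0.05,1],[0,0,0,-0.069,-0.042,0.08,1],[0,0,0,-0.069,-0.042,0.09,1]]' 100
python3 -m pendant '[[0,0,0,0,0,0,1],[0,0,0,0,0,0,1],[0,0,0,0,0,0,1]]'
python3 - <<'E'
from h import *
o=r.get_obs();c=cal("wrist");im=r.grab_frame("wrist");cv2.imwrite("pics/w4.png",im[150:420,100:460,::-1])
Z=R.from_quat(o["orientation"]).as_matrix()[:,2]
for d in(0,.006,.025):print("tcp+",d,proj(c,o["tcp_pos"]+d*Z))
for z in(.048,.07,.092):print(proj(c,(.4374,-.158,z)))
off((.4374,-.158,.070))
E
```

```text
clock: 5.67
tcp_pos: [0.4376, -0.1579, 0.1055]
orientation: [0.978, 0.206, -0.001, -0.001]
contact_force: [-0.8, 1.1, -0.5]
opening: 1.003
grip_force: 0.0
clock: 5.92
tcp_pos: [0.4398, -0.1586, 0.1098]
orientation: [0.978, 0.206, 0.001, 0.0]
contact_force: [0.4, -0.6, 0.0]
opening: 1.0
grip_force: 0.0
tcp+ 0 [276.33032874 263.12682672]
tcp+ 0.006 [276.24072973 257.8993654 ]
tcp+ 0.025 [275.99131476 243.34539635]
[273.36284638 224.2303388 ]
[273.37811278 236.54549987]
[273.39671833 251.56390432]
tool shift to [ 0.4374 -0.158   0.07  ] : [-0.002  -0.0016  0.04  ]
```

View pics/w4.png

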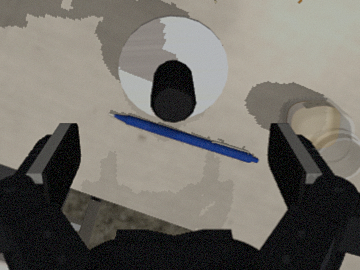

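The handle top sits at (273,253) as predicted, but the open pads' tips appear near row 273, lower than the reported TCP implies. Computing the pad offset in the tool frame.

```bash
python3 - <<'E'
from h import *
o=r.get_obs();K,d,p,M=c=cal("wrist");T=R.from_quat(o["orientation"]).as_matrix()
print("cam in tool",T.T@(p-o["tcp_pos"]));print("cam axes in tool",(T.T@M).round(3))
for uv in((274.5,259),(178,274),(370,274)):
  for dz in(.0,.012,.025):
    print(uv,dz,(T.T@(ray(c,uv,o["tcp_pos"][2]-dz)-o["tcp_pos"])).round(4))
E
```

```text
cam in tool [ 0.0818689  -0.00142132 -0.15480368]
cam axes in tool [[-0.    -0.948 -0.318]
 [ 1.    -0.     0.   ]
 [-0.    -0.318  0.948]]
(274.5, 259) 0.0 [ 0.0025 -0.001   0.    ]
(274.5, 259) 0.012 [-0.0037 -0.0009  0.012 ]
(274.5, 259) 0.025 [-0.0104 -0.0009  0.025 ]
(178, 274) 0.0 [-0.0063 -0.0523 -0.0001]
(178, 274) 0.012 [-0.0131 -0.0562  0.0119]
(178, 274) 0.025 [-0.0205 -0.0605  0.0249]
(370, 274) 0.0 [-0.0065  0.0499  0.0001]
(370, 274) 0.012 [-0.0133  0.0539  0.0121]
(370, 274) 0.025 [-0.0207  0.0582  0.025 ]
```

```bash
python3 - <<'E'
from h import *
c=cal("scene");t=np.array([.2119,-.4799,.2186]);T=R.from_quat([.97847,.20639,0,0]).as_matrix()
for dz in(-.026,0,.012,.025):
    print(dz,[proj(c,t+T@np.array([0,y,dz])).round(0) for y in(-.05,.05)])
im=save("scene","pics/scene2.png")
o=r.get_obs();print(proj(c,o["tcp_pos"]),proj(c,(.4374,-.158,.07)))
u,v=proj(c,o["tcp_pos"]).astype(int)
a=im[v-100:v+80,max(u-120,0):u+120,::-1];b=cv2.imread("pics/scene.png")[220:360,240:420]
a=cv2.resize(a,(520,390));b=cv2.resize(b,(270,210));k=np.zeros((390,790,3),np.uint8);k[:,:520]=a;k[:210,520:]=b
cv2.imwrite("pics/s2.png",k);print("origin",max(u-120,0),v-100,"scale",520/240)
E
```

```text
-0.026 [array([306., 310.]), array([368., 331.])]
0 [array([306., 322.]), array([367., 344.])]
0.012 [array([306., 328.]), array([366., 349.])]
0.025 [array([306., 334.]), array([366., 356.])]
[306.84933879 245.86991262] [305.5753604  260.07207784]
origin 186 145 scale 2.1666666666666665
```

View pics/s2.png

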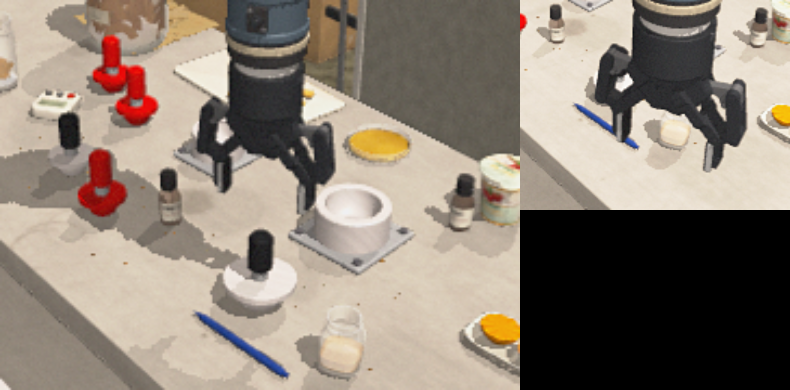

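The independent scene view agrees: the fingertips at the start, (306,314) and (367,331), stand about 38 mm short of where the reported TCP puts them. So the earlier grip only caught the handle's top edge. I'll take TCP targets about 39 mm lower.

```bash
python3 -m pendant '[[0,0,0,-0.002,-0.0015,0.015,1],[0,0,0,-0.002,-0.0015,0.03,1],[0,0,0,-0.002,-0.0015,0.045,1],[0,0,0,-0.002,-0.0015,0.057,1],[0,0,0,-0.002,-0.0015,0.066,1],[0,0,0,-0.002,-0.0015,0.072,1],[0,0,0,-0.002,-0.0015,0.072,1]]' 60
python3 -m pendant '[[0,0,0,0,0,0,0.3],[0,0,0,0,0,0,0],[0,0,0,0,0,0,-1],[0,0,0,0,0,0,-1],[0,0,0,0,0,0,-1],[0,0,0,0,0,0,-1],[0,0,0,0,0,0,-1],[0,0,0,0,0,0,-1]]'
```

```text
clock: 6.6
tcp_pos: [0.4361, -0.1577, 0.0365]
orientation: [0.978, 0.206, -0.0, -0.0]
contact_force: [-0.3, 0.1, -0.3]
opening: 1.0
grip_force: 0.0
clock: 7.27
tcp_pos: [0.4367, -0.1579, 0.0375]
orientation: [0.978, 0.206, 0.0, 0.0]
contact_force: [-0.9, 0.6, 5.5]
opening: 0.311
grip_force: 58.5
```

```bash
python3 -m pendant '[[0,0,0,0,0,-0.005,-1],[0,0,0,0,0,-0.015,-1],[0,0,0,0,0,-0.03,-1],[0,0,0,0,0,-0.05,-1],[0,0,0,0,0,-0.07,-1],[0,0,0,0,0,-0.09,-1],[0,0,0,0,0,-0.105,-1],[0,0,0,0,0,-0.11,-1]]'
python3 -m pendant '[[0,0,0,0.01,0.006,-0.005,-1],[0,0,0,0.025,0.016,-0.01,-1],[0,0,0,0.045,0.029,-0.01,-1],[0,0,0,0.062,0.04,-0.01,-1],[0,0,0,0.074,0.0475,-0.01,-1],[0,0,0,0.074,0.0475,-0.01,-1],[0,0,0,0.074,0.0475,-0.01,-1],[0,0,0,0.074,0.0475,-0.01,-1]]'
python3 -m pendant '[[0,0,0,0,0,0,-1],[0,0,0,0,0,0,-1]]'
python3 - <<'E'
from h import *
c=cal("wrist");print(r.get_obs()["dq"].round(3));im=r.grab_frame("wrist");cv2.imwrite("pics/w5.png",im[:,:,::-1])
print(proj(c,(.606,-.135,.05)));off((.606,-.135,.13))
E
```

```text
clock: 7.93
tcp_pos: [0.4369, -0.158, 0.1491]
orientation: [0.978, 0.206, 0.001, 0.001]
contact_force: [-0.4, -0.4, -3.9]
opening: 0.312
grip_force: 59.3
clock: 8.6
tcp_pos: [0.5219, -0.171, 0.1561]
orientation: [0.978, 0.206, -0.001, -0.001]
contact_force: [-0.1, 0.3, -2.9]
opening: 0.313
grip_force: 59.4
clock: 8.77
tcp_pos: [0.5223, -0.1712, 0.157]
orientation: [0.978, 0.206, -0.0, -0.0]
contact_force: [0.3, -0.4, -3.7]
opening: 0.313
grip_force: 59.4
[ 0.    -0.     0.007 -0.    -0.    -0.001]
[276.45136249  85.78220949]
tool shift to [ 0.606 -0.135  0.13 ] : [0.091  0.0006 0.0271]
```

View pics/w5.png

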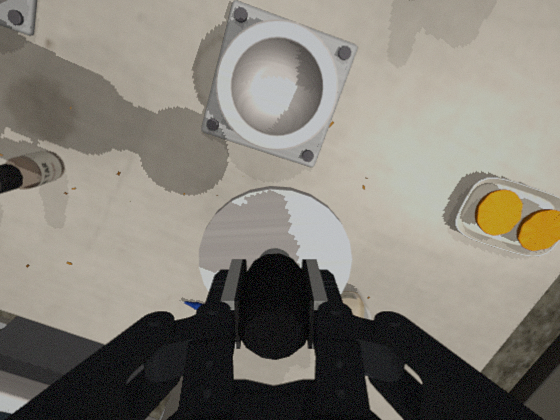

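The punch is held upright, and the die rim centre is at about (279.5,85.5), spanning u 218–341 and v 21–150. Refining both centres in the tool frame.

```bash
python3 - <<'E'
from h import *
c=cal("wrist");im=cv2.imread("pics/w5.png")
print("row86",[tuple(im[86,u]) for u in(208,214,222,230,330,338,346)])
o=r.get_obs();T=R.from_quat(o["orientation"]).as_matrix()
m=cv2.inRange(im,(168,)*3,(255,)*3)&((im[:,:,2].astype(int)-im[:,:,0]<9)*255).astype(np.uint8)
m=cv2.morphologyEx(m,cv2.MORPH_OPEN,np.ones((3,3)))
for n,(v0,v1,u0,u1),z in(("die",(5,160,195,365),.05),("sh",(180,320,190,360),.1545)):
    ct=max(cv2.findContours(m[v0:v1,u0:u1],0,1)[0],key=cv2.contourArea)
    e=cv2.fitEllipse(cv2.convexHull(ct));x,y,w,h=cv2.boundingRect(ct);p=(e[0][0]+u0,e[0][1]+v0)
    X=ray(c,p,z);print(n,p,e[1],"box",x+u0,y+v0,w,h,X,(T.T@(X-o["tcp_pos"])).round(4))
for uv,z in(((279.5,85.5),.05),((199,250),.1545),((352,250),.1545),((276,187),.1545)):print(uv,(T.T@(ray(c,uv,z)-o["tcp_pos"])).round(4))
E
```

```text
row86 [(np.uint8(116), np.uint8(127), np.uint8(129)), (np.uint8(122), np.uint8(123), np.uint8(124)), (np.uint8(189), np.uint8(193), np.uint8(190)), (np.uint8(176), np.uint8(182), np.uint8(184)), (np.uint8(193), np.uint8(191), np.uint8(189)), (np.uint8(171), np.uint8(174), np.uint8(176)), (np.uint8(160), np.uint8(172), np.uint8(180))]
die (278.0719680786133, 84.3326644897461) (123.45515441894531, 126.8517837524414) box 217 21 128 128 [ 0.60763907 -0.13575899  0.05      ] [0.0922 0.0019 0.1071]
sh (313.1172409057617, 237.29768753051758) (58.69200897216797, 114.03253936767578) box 276 190 76 101 [ 0.54269195 -0.18323347  0.1545    ] [0.0136 0.0191 0.0026]
(279.5, 85.5) [0.0914 0.003  0.1071]
(199, 250) [ 0.0064 -0.0408  0.0026]
(352, 250) [0.0063 0.0399 0.0026]
(276, 187) [ 0.0406 -0.0003  0.0026]
```

```bash
python3 -m pendant '[[0,0,0,0.01,0.001,0,-1],[0,0,0,0.03,0.002,0,-1],[0,0,0,0.055,0.0028,0,-1],[0,0,0,0.075,0.0028,0,-1],[0,0,0,0.087,0.0028,0.01,-1],[0,0,0,0.092,0.0028,0.025,-1],[0,0,0,0.092,0.0028,0.04,-1],[0,0,0,0.092,0.0028,0.045,-1]]'
python3 -m pendant '[[0,0,0,0,0,0,-1],[0,0,0,0,0,0,-1],[0,0,0,0,0,0,-1]]'
python3 - <<'E'
from h import *
T=R.from_quat([.97847,.20639,0,0]).as_matrix()
X=np.array([.5223,-.1712,0])+T@np.array([.092,.0028,0]);print(X);off((X[0],X[1],.0595))
E
```

```text
clock: 9.48
tcp_pos: [0.6074, -0.136, 0.1088]
orientation: [0.978, 0.207, -0.002, -0.001]
contact_force: [-0.8, -0.1, -2.9]
opening: 0.312
grip_force: 59.3
clock: 9.73
tcp_pos: [0.6087, -0.137, 0.1128]
orientation: [0.979, 0.206, 0.0, 0.0]
contact_force: [0.4, -0.7, -2.8]
opening: 0.31
grip_force: 59.4
[ 0.60759309 -0.13660333  0.        ]
tool shift to [ 0.6076 -0.1366  0.0595] : [-0.0009 -0.0008  0.0533]
```

```bash
python3 -m pendant '[[0,0,0,-0.001,-0.0005,0.006,-1],[0,0,0,-0.001,-0.0005,0.013,-1],[0,0,0,-0.001,-0.0005,0.02,-1],[0,0,0,-0.001,-0.0005,0.027,-1],[0,0,0,-0.001,-0.0005,0.034,-1],[0,0,0,-0.001,-0.0005,0.041,-1],[0,0,0,-0.001,-0.0005,0.046,-1],[0,0,0,-0.001,-0.0005,0.048,-1]]'
python3 -m pendant '[[0,0,0,0,0,0.001,-1],[0,0,0,0,0,0.002,-1]]'
```

```text
clock: 10.4
tcp_pos: [0.6068, -0.1365, 0.0627]
orientation: [0.978, 0.206, -0.001, -0.0]
contact_force: [-0.3, -0.7, -4.1]
opening: 0.315
grip_force: 59.4
clock: 10.57
tcp_pos: [0.6074, -0.1367, 0.062]
orientation: [0.978, 0.206, 0.0, -0.0]
contact_force: [0.4, -0.1, -3.0]
opening: 0.311
grip_force: 59.4
```

```bash
python3 -m pendant '[[0,0,0,0,0,0.0005,-1],[0,0,0,0,0,0.001,-1],[0,0,0,0,0,0.0015,-1],[0,0,0,0,0,0.002,-1],[0,0,0,0,0,0.002,-1]]'
python3 -m pendant '[[0,0,0,0,0,0.0005,-1],[0,0,0,0,0,0.001,-1],[0,0,0,0,0,0.001,-1]]'
```

```text
clock: 10.98
tcp_pos: [0.6073, -0.1367, 0.06]
orientation: [0.978, 0.206, 0.0, -0.0]
contact_force: [0.5, -0.2, -3.8]
opening: 0.308
grip_force: 59.4
clock: 11.23
tcp_pos: [0.6075, -0.1367, 0.0598]
orientation: [0.978, 0.206, 0.0, 0.0]
contact_force: [-2.1, -1.1, 4.8]
opening: 0.313
grip_force: 59.6
```

```bash
python3 -m pendant '[[0,0,0,0,0,0.0005,-1],[0,0,0,0,0,0.0005,-1],[0,0,0,0,0,0.0005,-1]]'
```

```text
clock: 11.48
tcp_pos: [0.6076, -0.1368, 0.0597]
orientation: [0.978, 0.206, 0.001, 0.0]
contact_force: [-3.1, 0.9, 8.4]
opening: 0.313
grip_force: 59.9
```

```bash
python3 -m pendant '[[0,0,0,0,0,0,-0.2],[0,0,0,0,0,0,0],[0,0,0,0,0,0,0.4],[0,0,0,0,0,0,0.8],[0,0,0,0,0,0,1],[0,0,0,0,0,0,1],[0,0,0,0,0,0,1]]'
python3 -m pendant '[[0,0,0,0,0,-0.01,1],[0,0,0,0,0,-0.03,1],[0,0,0,0,0,-0.06,1],[0,0,0,0,0,-0.09,1],[0,0,0,-0.03,0,-0.1,1],[0,0,0,-0.06,0,-0.11,1],[0,0,0,-0.09,0,-0.11,1],[0,0,0,-0.09,0,-0.11,1]]'
python3 -m pendant '[[0,0,0,0,0,0,1],[0,0,0,0,0,0,1],[0,0,0,0,0,0,1]]'
python3 - <<'E'
from h import *
c=cal("wrist");im=r.grab_frame("wrist");cv2.imwrite("pics/w6.png",im[:,:,::-1])
print(proj(c,(.6075,-.1367,.114)),proj(c,(.6075,-.1367,.057)))
H=handle(im,c,proj(c,(.6075,-.1367,.114)),.114);print(H)
print("shoulder px halfwidth",328*.041)
off((.4225-.05,.2065-.02,.16))
E
```

```text
clock: 12.07
tcp_pos: [0.6073, -0.1366, 0.0584]
orientation: [0.978, 0.206, -0.0, -0.0]
contact_force: [-0.5, -0.2, -0.6]
opening: 1.001
grip_force: 0.0
clock: 12.73
tcp_pos: [0.5211, -0.1743, 0.1703]
orientation: [0.979, 0.206, -0.0, 0.0]
contact_force: [0.8, -0.1, -0.5]
opening: 1.001
grip_force: 0.0
clock: 12.98
tcp_pos: [0.5258, -0.1728, 0.1687]
orientation: [0.978, 0.207, 0.0, 0.0]
contact_force: [0.0, -0.0, 0.3]
opening: 1.003
grip_force: 0.0
[275.89400723  85.78055377] [275.37271189  88.69299257]
blob [274.23277467  87.44072005] [   6    8   44   47 1611]
[ 0.60625074 -0.13616757  0.114     ]
shoulder px halfwidth 13.448
tool shift to [0.3725 0.1865 0.16  ] : [ 0.0051 -0.3905  0.0084]
```

View pics/w6.png

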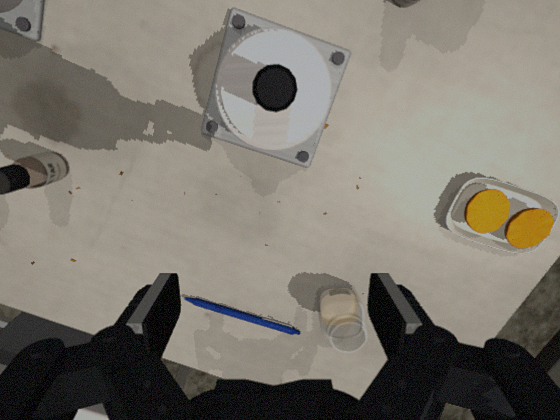

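The wrist view shows the large punch seated concentric in the large die, handle at (274,87). Picture views are now used up, so I continue on numbers. Moving to look at the small punch.

```bash
python3 -c "
from h import *
print(r.get_obs()['qpos'].round(3))"
python3 -m pendant '[[0,0,0,0,-0.02,0,1],[0,0,0,0.002,-0.06,0,1],[0,0,0,0.004,-0.1,0,1],[0,0,0,0.005,-0.14,0,1],[0,0,0,0.005,-0.18,0,1],[0,0,0,0.005,-0.22,0,1],[0,0,0,0.005,-0.26,0,1],[0,0,0,0.005,-0.3,0,1]]'
python3 -m pendant '[[0,0,0,0,-0.03,0,1],[0,0,0,0,-0.06,0,1],[0,0,0,0,-0.08,0,1],[0,0,0,0,-0.088,0,1],[0,0,0,0,-0.088,0,1],[0,0,0,0,-0.088,0,1],[0,0,0,0,-0.088,0,1],[0,0,0,0,-0.088,0,1]]'
python3 - <<'E'
from h import *
print(r.get_obs()['qpos'].round(3),r.get_obs()["dq"].round(3))
c=cal("wrist");im=r.grab_frame("wrist");cv2.imwrite("pics/w7.png",im[:,:,::-1])
p=proj(c,(.4225,.2065,.086));print(p)
H=handle(im,c,p,.086,w=45);print(H)
q=proj(c,(H[0],H[1],.029)).astype(int)
sub=im[q[1]-45:q[1]+45,q[0]-45:q[0]+45].astype(int)
m=((sub[:,:,0]-sub[:,:,2]<9)&(sub.max(2)>125)).astype(np.uint8)
ct=max(cv2.findContours(m,0,1)[0],key=cv2.contourArea);e=cv2.fitEllipse(cv2.convexHull(ct));print(e,ray(c,(e[0][0]+q[0]-45,e[0][1]+q[1]-45),.029))
off((H[0],H[1],.0315))
E
```

```text
[-0.318  0.307 -0.048  1.215  0.     2.408]
clock: 13.7
tcp_pos: [0.4077, 0.1054, 0.1685]
orientation: [0.978, 0.207, 0.0, -0.0]
contact_force: [1.3, 0.6, 0.5]
opening: 1.007
grip_force: 0.0
clock: 14.37
tcp_pos: [0.3775, 0.1738, 0.1684]
orientation: [0.977, 0.211, -0.001, -0.004]
contact_force: [-0.2, 0.3, 0.6]
opening: 0.996
grip_force: 0.0
[ 0.425  0.077 -0.345  1.149  0.008  3.141] [-0.001 -0.003 -0.003  0.     0.002  0.   ]
[260.82559767 139.73842492]
blob [257.11904762 133.39065256] [  24   20   36   40 1134]
[0.42546216 0.21066113 0.086     ]
((46.708072662353516, 45.370704650878906), (66.70834350585938, 72.71240997314453), 154.6238250732422) [0.42621146 0.21009084 0.029     ]
tool shift to [0.4255 0.2107 0.0315] : [ 0.0589 -0.0126  0.137 ]
```

```bash
python3 -m pendant '[[0,0,-6,0,0,0,1],[0,0,-12,0,0,0,1],[0,0,-18,0,0,0,1],[0,0,-24,0,0,0,1],[0,0,-30,0,0,0,1],[0,0,-30,0,0,0,1],[0,0,-30,0,0,0,1],[0,0,-30,0,0,0,1]]'
cat > m.py <<'E'
from h import *
print(r.get_obs()['qpos'].round(3),r.get_obs()["dq"].round(3))
c=cal("wrist");im=r.grab_frame("wrist")
p=proj(c,(.4258,.2105,.086));print(p)
H=handle(im,c,p,.086,w=35);print(H)
q=proj(c,(H[0],H[1],.029)).astype(int)
sub=im[q[1]-45:q[1]+45,q[0]-45:q[0]+45].astype(int)
m=((sub[:,:,0]-sub[:,:,2]<9)&(sub.max(2)>125)).astype(np.uint8)
ct=max(cv2.findContours(m,0,1)[0],key=cv2.contourArea);e=cv2.fitEllipse(cv2.convexHull(ct));S=ray(c,(e[0][0]+q[0]-45,e[0][1]+q[1]-45),.029);print(e,S)
off(((H[0]+S[0])/2,(H[1]+S[1])/2,.0315))
E
python3 m.py
```

```text
clock: 15.08
tcp_pos: [0.3773, 0.1743, 0.1685]
orientation: [0.89, 0.456, 0.0, -0.004]
contact_force: [0.9, -0.2, 1.6]
opening: 1.003
grip_force: 0.0
[ 0.426  0.077 -0.345  1.148  0.009  2.62 ] [ 0.004  0.001  0.001 -0.    -0.    -0.009]
[301.93956082 136.41025756]
blob [298.76727909 135.68941382] [  15   15   37   40 1143]
[0.42425591 0.21222771 0.086     ]
((48.88841247558594, 45.33243179321289), (64.56690216064453, 72.4030532836914), 1.0922415256500244) [0.42652625 0.21031374 0.029     ]
tool shift to [0.4254 0.2113 0.0315] : [0.0575 0.0186 0.1371]
```

```bash
python3 -m pendant '[[-0.4,-0.2,0,0.03,0.01,0,1],[-0.4,-0.2,0,0.057,0.018,0.01,1],[-0.4,-0.2,0,0.057,0.018,0.035,1],[-0.4,-0.2,0,0.057,0.018,0.05,1],[-0.4,-0.2,0,0.057,0.018,0.06,1],[-0.4,-0.2,0,0.057,0.018,0.06,1],[-0.4,-0.2,0,0.057,0.018,0.06,1],[-0.4,-0.2,0,0.057,0.018,0.06,1]]'
python3 - <<'E'
from h import *
print(r.get_obs()["orientation"].round(4))
c=cal("wrist");im=r.grab_frame("wrist");p=proj(c,(.4256,.211,.086));print(p)
H=handle(im,c,p,.086,w=32);print(H);off((.4256,.211,.0315))
E
```

```text
clock: 15.8
tcp_pos: [0.425, 0.2111, 0.1093]
orientation: [0.889, 0.458, 0.001, -0.0]
contact_force: [0.1, -0.0, -0.5]
opening: 1.003
grip_force: 0.0
[ 8.891e-01  4.576e-01  7.000e-04 -4.000e-04]
[276.67226552 245.30537846]
blob [274.76934985 237.55521156] [   9    0   44   52 1938]
[0.42758293 0.2157287  0.086     ]
tool shift to [0.4256 0.211  0.0315] : [-0.0001  0.0005  0.078 ]
```

```bash
python3 -m pendant '[[0,0,0,0.001,-0.0005,0.015,1],[0,0,0,0.001,-0.0005,0.03,1],[0,0,0,0.001,-0.0005,0.045,1],[0,0,0,0.001,-0.0005,0.057,1],[0,0,0,0.001,-0.0005,0.068,1],[0,0,0,0.001,-0.0005,0.077,1],[0,0,0,0.001,-0.0005,0.077,1],[0,0,0,0.001,-0.0005,0.077,1]]' 50
python3 -m pendant '[[0,0,0,0,0,0,0.3],[0,0,0,0,0,0,0],[0,0,0,0,0,0,-1],[0,0,0,0,0,0,-1],[0,0,0,0,0,0,-1],[0,0,0,0,0,0,-1],[0,0,0,0,0,0,-1],[0,0,0,0,0,0,-1]]'
```

```text
clock: 16.52
tcp_pos: [0.4249, 0.2122, 0.0319]
orientation: [0.889, 0.458, 0.0, -0.0]
contact_force: [0.7, 0.4, 0.3]
opening: 1.0
grip_force: 0.0
clock: 17.18
tcp_pos: [0.425, 0.2124, 0.032]
orientation: [0.889, 0.458, 0.001, -0.0]
contact_force: [-2.1, -0.8, 5.6]
opening: 0.315
grip_force: 48.7
```

```bash
python3 -m pendant '[[0,0,0,0,0,-0.005,-1],[0,0,0,0,0,-0.015,-1],[0,0,0,0,0,-0.03,-1],[0,0,0,0,0,-0.05,-1],[0,0,0,0,0,-0.07,-1],[0,0,0,0,0,-0.09,-1],[0,0,0,0,0,-0.11,-1],[0,0,0,0,0,-0.12,-1]]'
python3 -m pendant '[[0,0,0,-0.007,0.02,0,-1],[0,0,0,-0.017,0.05,0,-1],[0,0,0,-0.029,0.085,0,-1],[0,0,0,-0.041,0.12,0,-1],[0,0,0,-0.053,0.155,0,-1],[0,0,0,-0.062,0.185,0,-1],[0,0,0,-0.067,0.2,0,-1],[0,0,0,-0.069,0.2065,0,-1]]'
python3 -m pendant '[[0,0,0,0,0,0,-1],[0,0,0,0,0,0,-1],[0,0,0,0,0,0,-1],[0,0,0,0,0,0,-1]]'
cat > d.py <<'E'
from h import *
o=r.get_obs();print(o["orientation"].round(4),o["dq"].round(3));T=R.from_quat(o["orientation"]).as_matrix()
c=cal("wrist");im=r.grab_frame("wrist");cv2.imwrite("pics/w8.png",im[:,:,::-1])
p=proj(c,(.6055,.109,.044)).astype(int);print(p)
w=75;u0=p[0]-w;v0=max(p[1]-w,0);b=im[v0:p[1]+w,u0:p[0]+w].astype(int)
m=((b[:,:,0]-b[:,:,2]<9)&(b.min(2)>166)).astype(np.uint8)
m=cv2.morphologyEx(m,cv2.MORPH_OPEN,np.ones((3,3)))
def sh(n,uv,z):
    X=ray(c,uv,z);print(n,np.round(uv,1),X.round(4),(T.T@(X-o["tcp_pos"])).round(4))
ct=max(cv2.findContours(m,0,1)[0],key=cv2.contourArea);e=cv2.fitEllipse(cv2.convexHull(ct))
print(e,cv2.boundingRect(ct));sh("rim",(e[0][0]+u0,e[0][1]+v0),.044)
g=cv2.medianBlur(cv2.cvtColor(b.astype(np.uint8),7),3)
for a,bb in((26,36),(40,54)):
    h=cv2.HoughCircles(g,cv2.HOUGH_GRADIENT,1,4,param1=60,param2=12,minRadius=a,maxRadius=bb)
    for q in ([] if h is None else h[0][:3]):sh("hough r%.1f"%q[2],(q[0]+u0,q[1]+v0),.044)
print("px/m",328/(.1548+.044))
# held punch shoulder extents
z=o["tcp_pos"][2]-.032+.029;q=proj(c,(*o["tcp_pos"][:2],z));print("shoulder px",q)
v=int(q[1])-30
for vv in(v,v-10):
    row=im[vv].astype(int);print(vv,"".join("#" if (x[0]-x[2]<9 and x.min()>120) else "." for x in row[180:380]))
E
python3 d.py
```

```text
clock: 17.85
tcp_pos: [0.4253, 0.2123, 0.154]
orientation: [0.889, 0.458, 0.001, -0.0]
contact_force: [0.7, 1.0, -2.0]
opening: 0.318
grip_force: 49.2
clock: 18.52
tcp_pos: [0.5539, 0.0341, 0.1512]
orientation: [0.89, 0.457, -0.0, -0.0]
contact_force: [-1.3, -1.0, -2.2]
opening: 0.312
grip_force: 49.5
clock: 18.85
tcp_pos: [0.5522, 0.0372, 0.1517]
orientation: [0.889, 0.459, 0.0, -0.001]
contact_force: [-0.3, -0.3, -0.9]
opening: 0.307
grip_force: 49.5
[ 8.886e-01  4.588e-01  2.000e-04 -5.000e-04] [-0.002 -0.001  0.003 -0.003 -0.002 -0.001]
[277  89]
((76.80179595947266, 61.70867156982422), (99.89389038085938, 110.17725372314453), 26.062255859375) (40, 5, 90, 114)
rim [278.8  75.7] [0.6115 0.1165 0.044 ] [0.0989 0.0026 0.1077]
hough r34.2 [268.5  83.5] [0.6022 0.1165 0.044 ] [ 0.0935 -0.005   0.1077]
hough r35.4 [264.5  83.5] [0.5997 0.1182 0.044 ] [ 0.0935 -0.008   0.1077]
hough r29.9 [267.5  89.5] [0.5991 0.1135 0.044 ] [ 0.0893 -0.0058  0.1077]
hough r51.2 [263.5  83.5] [0.5991 0.1187 0.044 ] [ 0.0935 -0.0088  0.1077]
hough r53.4 [274.5  81.5] [0.6066 0.115  0.044 ] [ 0.0949 -0.0006  0.1077]
hough r53.4 [267.5  85.5] [0.6007 0.1158 0.044 ] [ 0.0921 -0.0058  0.1077]
px/m 1649.8993963782698
shoulder px [276.00411033 261.65678283]
231 .........................................................................................#.....................................####...#######.........................................................#.
221 ........................................................................................#.................#......................................................................................#..#...
```

```bash
python3 - <<'E'
from h import *
im=cv2.GaussianBlur(cv2.imread("pics/w8.png"),(3,3),0).astype(int)
print("cols 190..370 step2")
for v in range(6,176,4):
    s=""
    for u in range(190,370,2):
        p=im[v,u];rb=p[2]-p[0]
        s+=("." if rb>9 else "%x"%min(15,p.mean()//16))
    print("%3d"%v,s)
E
```

```text
cols 190..370 step2Traceback (most recent call last):
  File "<stdin>", line 8, in <module>
TypeError: %x format: an integer is required, not numpy.float64
```

```bash
python3 - <<'E'
from h import *
im=cv2.GaussianBlur(cv2.imread("pics/w8.png"),(3,3),0).astype(int)
print("cols 190..370 step2")
for v in range(6,176,4):
    s=""
    for u in range(190,370,2):
        p=im[v,u];rb=p[2]-p[0]
        s+=("." if rb>9 else "%x"%int(min(15,p.mean()//16)))
    print("%3d"%v,s)
E
```

```text
cols 190..370 step2
  6 .........................................8a9..............................................
 10 .......................................89abba9............................................
 14 .....................................88766679a9...........................................
 18 ..................................778876666668aa9.........................................
 22 ................................77888864555669bba9........................................
 26 ..............................777788877633337abbbaa.......................................
 30 ............................778888778878777788aaabba9.....................................
 34 ..........................7788899abbccccccbbba988abbba....................................
 38 ........................7789abcccccccccccccccccccbbabba9..................................
 42 ......................778abcccccccccccccccccccccccccbabba.................................
 46 ....................77.a..a.aabbbcccccccccccccccccccccbbba9...............................
 50 ..................7789cb.......
[... 2304 characters left out ...]
...................................
150 .................................9a86568aa9...............................................
154 ..................................89bbaa..................................................
158 ....................................99....................................................
162 ..........................................................................................
166 ..........................................................................................
170 ..........................................................................................
174 ..........................................................................................
```

The numeric map of the small die gives a rim spanning u 222–313 and v 33–132, and a hole spanning u 236–299 and v 49–116. Its centre is about (268,83).

```bash
python3 - <<'E'
from h import *
c=cal("wrist");o=r.get_obs();T=R.from_quat(o["orientation"]).as_matrix()
for uv,z in(((268,82.7),.044),((267.7,83),.044),((268.5,85.5),.01)):
    X=ray(c,uv,z);print(X.round(4),(T.T@(X-o["tcp_pos"])).round(4))
print(o["tcp_pos"])
im=cv2.GaussianBlur(cv2.imread("pics/w8.png"),(3,3),0).astype(int)
for v in range(184,262,5):
    print("%3d"%v,"".join("." if im[v,u][2]-im[v,u][0]>9 else "%x"%int(im[v,u].mean()//16) for u in range(190,370,2)))
E
```

```text
[0.6023 0.1171 0.044 ] [ 0.0941 -0.0054  0.1078]
[0.602  0.1171 0.044 ] [ 0.0939 -0.0056  0.1078]
[0.6018 0.1166 0.01  ] [ 0.0934 -0.0055  0.1418]
[0.55226556 0.03716401 0.15169318]
184 ..........................................................................................
189 ..........................................................................................
194 ..........................................................................................
199 ..........................................................................................
204 ..........................................................................................
209 ....................................6.666.66.666..........................................
214 ..............................56......................6...................................
219 .........................67................................6..............................
224 .......................7..................................................................
229 ....................6......................................aa.bca.........................
234 ...........................................................bccccccb.......................
239 ..........................................................acccccccccb........cccc.........
244 ..........................................................bccccccccccb........ccc.........
249 ..........................................................bcccccccccccc....ccc.ccc........
254 .....................................544444555557........accccccccccccc......ccccc........
259 1.............ba.....7666654......6210000000000002.....b96788889cccccccc.......cc.........
```

```bash
python3 - <<'E'
from h import *
c=cal("wrist");o=r.get_obs();T=R.from_quat(o["orientation"]).as_matrix()
for uv in((275,207.5),(230,229),(320,229),(236,224)):
    print((T.T@(ray(c,uv,.1487)-o["tcp_pos"])).round(4))
E
python3 -m pendant '[[0,0,0,0.01,-0.001,0,-1],[0,0,0,0.03,-0.003,0,-1],[0,0,0,0.055,-0.005,0,-1],[0,0,0,0.075,-0.005,0,-1],[0,0,0,0.088,-0.005,0.01,-1],[0,0,0,0.0935,-0.005,0.025,-1],[0,0,0,0.0935,-0.005,0.04,-1],[0,0,0,0.0935,-0.005,0.045,-1]]'
python3 -m pendant '[[0,0,0,0,0,0,-1],[0,0,0,0,0,0,-1],[0,0,0,0,0,0,-1]]'
python3 - <<'E'
from h import *
off((.6021,.1171,.054));print(r.get_obs()["orientation"].round(4))
E
```

```text
[ 0.0306 -0.0005  0.003 ]
[ 0.0188 -0.0238  0.003 ]
[0.0188 0.0228 0.003 ]
[ 0.0216 -0.0206  0.003 ]
clock: 19.57
tcp_pos: [0.6018, 0.1159, 0.1035]
orientation: [0.889, 0.459, -0.002, -0.001]
contact_force: [-1.5, -0.4, -2.6]
opening: 0.312
grip_force: 49.4
clock: 19.82
tcp_pos: [0.6034, 0.1151, 0.1073]
orientation: [0.889, 0.458, 0.001, -0.0]
contact_force: [0.6, -0.4, -0.8]
opening: 0.318
grip_force: 49.5
tool shift to [0.6021 0.1171 0.054 ] : [ 0.0008 -0.0023  0.0533]
[ 8.890e-01  4.579e-01  7.000e-04 -2.000e-04]
```

```bash
python3 -m pendant '[[0,0,0,0.001,-0.0018,0.003,-1],[0,0,0,0.001,-0.0018,0.01,-1],[0,0,0,0.001,-0.0018,0.018,-1],[0,0,0,0.001,-0.0018,0.026,-1],[0,0,0,0.001,-0.0018,0.034,-1],[0,0,0,0.001,-0.0018,0.041,-1],[0,0,0,0.001,-0.0018,0.046,-1],[0,0,0,0.001,-0.0018,0.048,-1]]'
python3 -m pendant '[[0,0,0,0,0,0.001,-1],[0,0,0,0,0,0.002,-1],[0,0,0,0,0,0.002,-1]]'
```

```text
clock: 20.48
tcp_pos: [0.6017, 0.1169, 0.0573]
orientation: [0.889, 0.458, -0.001, -0.001]
contact_force: [-0.9, -0.7, -1.7]
opening: 0.313
grip_force: 49.5
clock: 20.73
tcp_pos: [0.6024, 0.1171, 0.0567]
orientation: [0.889, 0.458, 0.0, -0.0]
contact_force: [-0.1, 0.7, -1.4]
opening: 0.31
grip_force: 49.5
```

```bash
python3 -m pendant '[[0,0,0,0,0,0.0005,-1],[0,0,0,0,0,0.001,-1],[0,0,0,0,0,0.0015,-1],[0,0,0,0,0,0.002,-1],[0,0,0,0,0,0.002,-1]]'
python3 -m pendant '[[0,0,0,0,0,0.0005,-1],[0,0,0,0,0,0.001,-1],[0,0,0,0,0,0.001,-1]]'
```

```text
clock: 21.15
tcp_pos: [0.6022, 0.117, 0.0545]
orientation: [0.889, 0.458, 0.0, -0.0]
contact_force: [0.2, -0.7, -1.6]
opening: 0.314
grip_force: 49.5
clock: 21.4
tcp_pos: [0.6024, 0.117, 0.0543]
orientation: [0.889, 0.458, 0.001, -0.0]
contact_force: [-0.8, -1.0, 4.6]
opening: 0.315
grip_force: 49.6
```

```bash
python3 -m pendant '[[0,0,0,0,0,0.0005,-1],[0,0,0,0,0,0.0005,-1],[0,0,0,0,0,0.0005,-0.2],[0,0,0,0,0,0.0005,0],[0,0,0,0,0,0.0005,0.4],[0,0,0,0,0,0.0005,1],[0,0,0,0,0,0.0005,1],[0,0,0,0,0,0.0005,1]]'
python3 -m pendant '[[0,0,0,0,0,0,1],[0,0,0,0,0,-0.01,1],[0,0,0,0,0,-0.03,1],[0,0,0,0,0,-0.06,1],[0,0,0,0,0,-0.09,1],[0,0,0,-0.03,0,-0.1,1],[0,0,0,-0.06,0,-0.1,1],[0,0,0,-0.09,0,-0.1,1]]'
python3 -m pendant '[[0,0,0,0,0,0,1],[0,0,0,0,0,0,1],[0,0,0,0,0,0,1]]'
python3 - <<'E'
from h import *
c=cal("wrist");im=r.grab_frame("wrist");cv2.imwrite("pics/w9.png",im[:,:,::-1])
p=proj(c,(.6022,.117,.108));print(p);print("small handle",handle(im,c,p,.108))
q=proj(c,(.6022,.117,.051));print("shoulder exp",q)
im=im.astype(int)
for v in range(16,160,6):
    print("%3d"%v,"".join("." if im[v,u][0]-im[v,u][2]>9 else "%x"%int(im[v,u].mean()//16) for u in range(190,370,2)))
t=cal("top");it=r.grab_frame("top").astype(int);cv2.imwrite("pics/top2.png",it[:,:,::-1])
for n,X in(("L",(.6070,-.1365,.114)),("S",(.6022,.117,.108))):print(n,proj(t,X))
a=cv2.imread("pics/top.png").astype(int)[:,:,::-1]
for n,(u,v) in dict(dropper=(272,223),bottle2=(349,139),jar=(375,233),timer=(165,208),red=(249,240)).items():
    print(n,np.abs(a-it)[v-10:v+10,u-10:u+10].max(2).mean().round(1))
E
```

```text
clock: 22.07
tcp_pos: [0.6022, 0.117, 0.0529]
orientation: [0.889, 0.458, 0.0, -0.0]
contact_force: [0.3, 0.5, -1.2]
opening: 1.0
grip_force: 0.0
clock: 22.73
tcp_pos: [0.5501, 0.0433, 0.1547]
orientation: [0.889, 0.459, 0.001, 0.0]
contact_force: [-0.4, -1.0, 0.2]
opening: 1.001
grip_force: 0.0
clock: 22.98
tcp_pos: [0.5505, 0.0437, 0.1538]
orientation: [0.889, 0.458, 0.001, -0.0]
contact_force: [-0.6, 0.1, -0.3]
opening: 1.0
grip_force: 0.0
[274.8488873   85.94631639]
blob [273.49657143  88.912     ] [   5    8   46   48 1750]
small handle [0.60064561 0.11615561 0.108     ]
shoulder exp [274.5294011   89.00757591]
 16 ..........................................689998..........................................
 22 .......................................77745555798........................................
 28 ....................................66777544555599987.....................................
 34 .................................6676677656422469999997...................................
 40 .............................6667767.......99.8.777899998.................................
 
[... 1335 characters left out ...]
.......................7999.......77.78...9bbbbbbabba.a998..............................
136 ...........................68999999.........aa.....99aa9..................................
142 ..............................78999999869999999999997.....................................
148 .................................7999444443899998.........................................
154 ...................................78944447998............................................
L [329.41858488 171.36445966]
S [244.38934399 171.59806038]
dropper 61.2
bottle2 7.8
jar 10.0
timer 35.4
red 88.2[ WARN:0@1.280] global loadsave.cpp:1063 imwrite_ Unsupported depth image for selected encoder is fallbacked to CV_8U.
```

The small punch is concentric on its die: handle at (273,89) where (275,86) was predicted, and contact came at the home height. Clearing the arm to check the bystanders.

```bash
python3 -m pendant '[[0,0,0,-0.01,0.02,-0.02,1],[0,0,0,-0.04,0.05,-0.04,1],[0,0,0,-0.06,0.09,-0.06,1],[0,0,0,-0.08,0.13,-0.06,1],[0,0,0,-0.1,0.17,-0.06,1],[0,0,0,-0.13,0.2,-0.06,1],[0,0,0,-0.16,0.22,-0.06,1],[0,0,0,-0.19,0.23,-0.06,1]]'
python3 -m pendant '[[0,0,0,-0.04,0,0,1],[0,0,0,-0.08,0,0,1],[0,0,0,-0.12,0,0,1],[0,0,0,-0.16,0,0,1],[0,0,0,-0.2,0,0,1],[0,0,0,-0.2,0,0,1],[0,0,0,-0.2,0,0,1],[0,0,0,-0.2,0,0,1]]'
python3 - <<'E'
from h import *
t=cal("top");it=r.grab_frame("top");a=cv2.imread("pics/top.png")[:,:,::-1]
cv2.imwrite("pics/top3.png",it[:,:,::-1])
for n,(u,v) in dict(dropper=(272,223),bottle2=(349,139),jar=(375,233),timer=(165,208),red=(249,240)).items():
    A=a[v-14:v+14,u-14:u+14].astype(np.float32).mean(2);B=it[v-14:v+14,u-14:u+14].astype(np.float32).mean(2)
    T=A[4:-4,4:-4];m=cv2.minMaxLoc(cv2.matchTemplate(B,T.copy(),cv2.TM_CCOEFF_NORMED));print(n,"score %.2f"%m[1],"shift",m[3][0]-4,m[3][1]-4)
for n,X in(("L",(.6070,-.1365,.114)),("S",(.6022,.117,.108))):print(n,proj(t,X),handle(it,t,proj(t,X),X[2],w=9,thr=75))
E
```

```text
clock: 23.75
tcp_pos: [0.6294, -0.2449, 0.2114]
orientation: [0.888, 0.459, 0.0, -0.0]
contact_force: [0.4, 0.6, -0.4]
opening: 0.999
grip_force: 0.0
clock: 24.42
tcp_pos: [0.5117, -0.4063, 0.2122]
orientation: [0.889, 0.458, 0.0, -0.001]
contact_force: [0.1, 0.0, -0.3]
opening: 1.002
grip_force: 0.0
dropper score 0.86 shift 1 0
bottle2 score 1.00 shift 0 0
jar score 1.00 shift 0 0
timer score 1.00 shift 0 0
red score 0.91 shift 1 0
blob [328.78333333 172.66666667] [ 5  6  9 10 60]
L [329.41858488 171.36445966] [ 0.60302879 -0.13463788  0.114     ]
blob [245.43859649 173.01754386] [ 7  7  8  9 57]
S [244.38934399 171.59806038] [0.59797114 0.11376543 0.108     ]
```

```bash
python3 - <<'E'
from h import *
b=cv2.imread("pics/scene.png");s=r.grab_frame("scene")[:,:,::-1]
for n,(u,v) in dict(dropper=(264,236),red=(233,230)).items():
    A=b[v-22:v+22,u-18:u+18].astype(np.float32).mean(2);B=s[v-22:v+22,u-18:u+18].astype(np.float32).mean(2)
    m=cv2.minMaxLoc(cv2.matchTemplate(B,A[5:-5,5:-5].copy(),cv2.TM_CCOEFF_NORMED));print(n,"%.2f"%m[1],m[3][0]-5,m[3][1]-5)
a=cv2.imread("pics/top.png");t=cv2.imread("pics/top3.png")
for x in(a,t):
    h=x[214:234,262:282];m=(h.max(2)<80).astype(np.uint8);k=cv2.moments(m,True);print("dark",k["m00"],k["m10"]/k["m00"]+262,k["m01"]/k["m00"]+214)
    h=x[225:256,234:265].astype(int);m=((h[:,:,2]-h[:,:,1])>60).astype(np.uint8);k=cv2.moments(m,True);print("red",k["m00"],k["m10"]/k["m00"]+234,k["m01"]/k["m00"]+225)
E
```

```text
dropper 0.78 0 0
red 0.89 0 0
dark 38.0 271.5 223.0
red 295.0 248.77966101694915 239.55593220338983
dark 53.0 271.77358490566036 222.69811320754718
red 255.0 248.40392156862745 239.38823529411764
```

Neither the dropper nor the red punch has moved; only shadows differ. Handing in.

```bash
python3 -c "
from h import *
print(r.finish_job())"
```

```text
the job is handed in; nothing more can be done
None
```

Both punches are seated in their matching dies and released, with contact felt at the home height each time; the jar, dropper and timer show no movement, and I handed the job in at about 24.5 s, after one lost first grip on the large punch that left it standing in place.

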